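Reverse the row of typing reagents from the delivery rack to the bench rack

TASK

The bench works its reagents from the opposite end to the delivery, so move all four dropper bottles from the black delivery rack into the white bench rack, one upright in each bay, in reverse order: the bottle that was leftmost in the black rack ends up rightmost in the white one, and so on along the row. The bottles are glass, so set each one down on the bay floor rather than dropping it, and leave the orange cup alone.

Things in the scene. Friction and masses are not known exactly. Their poses are not given: they have to be found in the camera images.
- bottle_red_mid (a point): Loose amber glass dropper bottle, red cap, white paper band: 32 mm diameter up to 48 mm, then a shoulder and a 23 mm cap from 54 mm; 76 mm tall, 30 to 65 g. Point on its axis half-way up, 38 mm above its underside (grip the 32 mm body here); z up. Starts upright in the black rack, on the red liner, within 10 mm of its centre.
- bottle_yellow_mid (a point): Loose amber glass dropper bottle, yellow cap, white paper band: 32 mm diameter up to 48 mm, then a shoulder and a 23 mm cap from 54 mm; 76 mm tall, 30 to 65 g. Point on its axis half-way up, 38 mm above its underside (grip the 32 mm body here); z up. Starts upright in the black rack, on the yellow liner, within 10 mm of its centre.
- bottle_green_mid (a point): Loose amber glass dropper bottle, green cap, white paper band: 32 mm diameter up to 48 mm, then a shoulder and a 23 mm cap from 54 mm; 76 mm tall, 30 to 65 g. Point on its axis half-way up, 38 mm above its underside (grip the 32 mm body here); z up. Starts upright in the black rack, on the green liner, within 10 mm of its centre.
- bottle_blue_mid (a point): Loose amber glass dropper bottle, blue cap, white paper band: 32 mm diameter up to 48 mm, then a shoulder and a 23 mm cap from 54 mm; 76 mm tall, 30 to 65 g. Point on its axis half-way up, 38 mm above its underside (grip the 32 mm body here); z up. Starts upright in the black rack, on the blue liner, within 10 mm of its centre.
- place_red: Fixed red liner, 54 x 54 x 3 mm, in a bay of the fixed black rack (64 x 256 mm, walls 17 mm above the table): where the red-capped bottle starts. Origin at its underside's centre, 5 mm above the table; its top is 8 mm above. x across the row, y along it, roughly to the robot's left. The four liners lie in a straight row, 64 mm pitch, in any order.
- place_yellow: Fixed yellow liner, 54 x 54 x 3 mm, in a bay of the fixed black rack (64 x 256 mm, walls 17 mm above the table): where the yellow-capped bottle starts. Origin at its underside's centre, 5 mm above the table; its top is 8 mm above. x across the row, y along it, roughly to the robot's left. The four liners lie in a straight row, 64 mm pitch, in any order.
- place_green: Fixed green liner, 54 x 54 x 3 mm, in a bay of the fixed black rack (64 x 256 mm, walls 17 mm above the table): where the green-capped bottle starts. Origin at its underside's centre, 5 mm above the table; its top is 8 mm above. x across the row, y along it, roughly to the robot's left. The four liners lie in a straight row, 64 mm pitch, in any order.
- place_blue: Fixed blue liner, 54 x 54 x 3 mm, in a bay of the fixed black rack (64 x 256 mm, walls 17 mm above the table): where the blue-capped bottle starts. Origin at its underside's centre, 5 mm above the table; its top is 8 mm above. x across the row, y along it, roughly to the robot's left. The four liners lie in a straight row, 64 mm pitch, in any order.
- bench_rack: Fixed white rack, 64 x 256 mm, a row of 4 empty bays. Origin under its middle, on the table; y along the row, roughly to the robot's left, x across. Bay centres x = 0, y = -96, -32, 32, 96 mm; bays 56 x 56 mm inside, floor 5 mm and walls 17 mm above the table. It is nearer to or farther from the robot than the black rack; both rows run left to right within 12 degrees.
- cup: Orange open plastic cup, 66 mm across the rim and 75 mm tall, standing loose on the table to the robot's left of the racks. Origin at the centre of its underside. To be left alone.

How it is judged:
At the end, for the whole second after the job is handed in: Each bottle stands upright (within 0.12 rad), at rest, on the floor of its own bay of the white rack, axis within 14 mm of the bay centre along and across the row; the order along the row is the reverse of the order of the liners in the black rack (x of bottle_red_mid in the frame of bench_rack between -0.014 and 0.014 m and z of bottle_red_mid in the frame of bench_rack between 0.038 and 0.048 m and angle between each of bottle_red_mid, bottle_yellow_mid, bottle_green_mid, bottle_blue_mid's own z axis and vertical below 0.12 rad and linear speed of each of bottle_red, bottle_yellow, bottle_green, bottle_blue below 0.02 m/s and (y of bottle_red_mid in the frame of bench_rack between -0.11 and -0.082 m or y of bottle_red_mid in the frame of bench_rack between -0.046 and -0.018 m or y of bottle_red_mid in the frame of bench_rack between 0.018 and 0.046 m or y of bottle_red_mid in the frame of bench_rack between 0.082 and 0.11 m) and x of bottle_yellow_mid in the frame of bench_rack between -0.014 and 0.014 m and z of bottle_yellow_mid in the frame of bench_rack between 0.038 and 0.048 m and (y of bottle_yellow_mid in the frame of bench_rack between -0.11 and -0.082 m or y of bottle_yellow_mid in the frame of bench_rack between -0.046 and -0.018 m or y of bottle_yellow_mid in the frame of bench_rack between 0.018 and 0.046 m or y of bottle_yellow_mid in the frame of bench_rack between 0.082 and 0.11 m) and x of bottle_green_mid in the frame of bench_rack between -0.014 and 0.014 m and z of bottle_green_mid in the frame of bench_rack between 0.038 and 0.048 m and (y of bottle_green_mid in the frame of bench_rack between -0.11 and -0.082 m or y of bottle_green_mid in the frame of bench_rack between -0.046 and -0.018 m or y of bottle_green_mid in the frame of bench_rack between 0.018 and 0.046 m or y of bottle_green_mid in the frame of bench_rack between 0.082 and 0.11 m) and x of bottle_blue_mid in the frame of bench_rack between -0.014 and 0.014 m and z of bottle_blue_mid in the frame of bench_rack between 0.038 and 0.048 m and (y of bottle_blue_mid in the frame of bench_rack between -0.11 and -0.082 m or y of bottle_blue_mid in the frame of bench_rack between -0.046 and -0.018 m or y of bottle_blue_mid in the frame of bench_rack between 0.018 and 0.046 m or y of bottle_blue_mid in the frame of bench_rack between 0.082 and 0.11 m) and ((y of place_red in the frame of place_yellow above 0 m and ((y of bottle_red_mid in the frame of bench_rack below -0.064 m and y of bottle_yellow_mid in the frame of bench_rack above -0.064 m) or (y of bottle_red_mid in the frame of bench_rack below 0 m and y of bottle_yellow_mid in the frame of bench_rack above 0 m) or (y of bottle_red_mid in the frame of bench_rack below 0.064 m and y of bottle_yellow_mid in the frame of bench_rack above 0.064 m))) or (y of place_red in the frame of place_yellow below 0 m and ((y of bottle_yellow_mid in the frame of bench_rack below -0.064 m and y of bottle_red_mid in the frame of bench_rack above -0.064 m) or (y of bottle_yellow_mid in the frame of bench_rack below 0 m and y of bottle_red_mid in the frame of bench_rack above 0 m) or (y of bottle_yellow_mid in the frame of bench_rack below 0.064 m and y of bottle_red_mid in the frame of bench_rack above 0.064 m)))) and ((y of place_red in the frame of place_green above 0 m and ((y of bottle_red_mid in the frame of bench_rack below -0.064 m and y of bottle_green_mid in the frame of bench_rack above -0.064 m) or (y of bottle_red_mid in the frame of bench_rack below 0 m and y of bottle_green_mid in the frame of bench_rack above 0 m) or (y of bottle_red_mid in the frame of bench_rack below 0.064 m and y of bottle_green_mid in the frame of bench_rack above 0.064 m))) or (y of place_red in the frame of place_green below 0 m and ((y of bottle_green_mid in the frame of bench_rack below -0.064 m and y of bottle_red_mid in the frame of bench_rack above -0.064 m) or (y of bottle_green_mid in the frame of bench_rack below 0 m and y of bottle_red_mid in the frame of bench_rack above 0 m) or (y of bottle_green_mid in the frame of bench_rack below 0.064 m and y of bottle_red_mid in the frame of bench_rack above 0.064 m)))) and ((y of place_red in the frame of place_blue above 0 m and ((y of bottle_red_mid in the frame of bench_rack below -0.064 m and y of bottle_blue_mid in the frame of bench_rack above -0.064 m) or (y of bottle_red_mid in the frame of bench_rack below 0 m and y of bottle_blue_mid in the frame of bench_rack above 0 m) or (y of bottle_red_mid in the frame of bench_rack below 0.064 m and y of bottle_blue_mid in the frame of bench_rack above 0.064 m))) or (y of place_red in the frame of place_blue below 0 m and ((y of bottle_blue_mid in the frame of bench_rack below -0.064 m and y of bottle_red_mid in the frame of bench_rack above -0.064 m) or (y of bottle_blue_mid in the frame of bench_rack below 0 m and y of bottle_red_mid in the frame of bench_rack above 0 m) or (y of bottle_blue_mid in the frame of bench_rack below 0.064 m and y of bottle_red_mid in the frame of bench_rack above 0.064 m)))) and ((y of place_yellow in the frame of place_green above 0 m and ((y of bottle_yellow_mid in the frame of bench_rack below -0.064 m and y of bottle_green_mid in the frame of bench_rack above -0.064 m) or (y of bottle_yellow_mid in the frame of bench_rack below 0 m and y of bottle_green_mid in the frame of bench_rack above 0 m) or (y of bottle_yellow_mid in the frame of bench_rack below 0.064 m and y of bottle_green_mid in the frame of bench_rack above 0.064 m))) or (y of place_yellow in the frame of place_green below 0 m and ((y of bottle_green_mid in the frame of bench_rack below -0.064 m and y of bottle_yellow_mid in the frame of bench_rack above -0.064 m) or (y of bottle_green_mid in the frame of bench_rack below 0 m and y of bottle_yellow_mid in the frame of bench_rack above 0 m) or (y of bottle_green_mid in the frame of bench_rack below 0.064 m and y of bottle_yellow_mid in the frame of bench_rack above 0.064 m)))) and ((y of place_yellow in the frame of place_blue above 0 m and ((y of bottle_yellow_mid in the frame of bench_rack below -0.064 m and y of bottle_blue_mid in the frame of bench_rack above -0.064 m) or (y of bottle_yellow_mid in the frame of bench_rack below 0 m and y of bottle_blue_mid in the frame of bench_rack above 0 m) or (y of bottle_yellow_mid in the frame of bench_rack below 0.064 m and y of bottle_blue_mid in the frame of bench_rack above 0.064 m))) or (y of place_yellow in the frame of place_blue below 0 m and ((y of bottle_blue_mid in the frame of bench_rack below -0.064 m and y of bottle_yellow_mid in the frame of bench_rack above -0.064 m) or (y of bottle_blue_mid in the frame of bench_rack below 0 m and y of bottle_yellow_mid in the frame of bench_rack above 0 m) or (y of bottle_blue_mid in the frame of bench_rack below 0.064 m and y of bottle_yellow_mid in the frame of bench_rack above 0.064 m)))) and ((y of place_green in the frame of place_blue above 0 m and ((y of bottle_green_mid in the frame of bench_rack below -0.064 m and y of bottle_blue_mid in the frame of bench_rack above -0.064 m) or (y of bottle_green_mid in the frame of bench_rack below 0 m and y of bottle_blue_mid in the frame of bench_rack above 0 m) or (y of bottle_green_mid in the frame of bench_rack below 0.064 m and y of bottle_blue_mid in the frame of bench_rack above 0.064 m))) or (y of place_green in the frame of place_blue below 0 m and ((y of bottle_blue_mid in the frame of bench_rack below -0.064 m and y of bottle_green_mid in the frame of bench_rack above -0.064 m) or (y of bottle_blue_mid in the frame of bench_rack below 0 m and y of bottle_green_mid in the frame of bench_rack above 0 m) or (y of bottle_blue_mid in the frame of bench_rack below 0.064 m and y of bottle_green_mid in the frame of bench_rack above 0.064 m))))); the robot touches nothing.
It fails at once if a bottle is dropped: it moves faster than 0.6 m/s while out of the gripper (a fall of about 20 mm) ((linear speed of bottle_red above 0.6 m/s and contact force between bottle_red and the fingers below 0.01 N) or (linear speed of bottle_yellow above 0.6 m/s and contact force between bottle_yellow and the fingers below 0.01 N) or (linear speed of bottle_green above 0.6 m/s and contact force between bottle_green and the fingers below 0.01 N) or (linear speed of bottle_blue above 0.6 m/s and contact force between bottle_blue and the fingers below 0.01 N)).
It fails at once if the orange cup is shifted by more than 30 mm or tipped over (distance of cup from where it was at the start of the episode above 0.03 m or angle between cup's own z axis and vertical above 0.5 rad).
It also fails if it takes over 99 s, if anything falls off the work surface, if the arm or the gripper's body presses on something with over 40 N, if the wrist force passes 120 N, or if a joint passes its speed limit or range.

ROBOT

A 6-joint arm with a two-finger parallel gripper is mounted at the origin on the work surface. World frame = base frame: x ahead of the robot, y to its left, z up, the work surface at z = 0. Lengths are in m, angles in rad, forces in N, time in s.
With the tool pointing down it reaches from about 0.375 to 0.925 m from the base axis. Payload 5.7 kg.
Tool frame: the origin (TCP) lies where the fingers leave the gripper's body, on its centre line; the fingertips stand 80 mm ahead of it and the grasp point (between the pads) lies 61 mm ahead of it; z points along the fingers, y is the line along which they close (so a half turn about z gives the same grasp; the last joint's range is limited). The gripper opens to 88 mm and grips with 3 to 60 N. Pads are 20 mm wide; open, the fingers measure 115 mm over their backs; the gripper's body (75 mm by 178 mm) begins 61 mm behind the grasp point.
Start: joints at [1.111, 0.359, 1.51, -0, 1.272, -0.115], TCP at [0.203, 0.565, 0.303] pointing down, gripper open.
Joint ranges: [-2.97, 2.97], [-1.01, 2.36], [0.21, 2.38], [-0.96, 4.11], [0.2, 2.71], [-2.98, 2.98]. Speed limits (rad/s): [2.39, 2.39, 3.14, 3.14, 3.14, 3.14].

INTERFACE

Orientations are given as a unit quaternion [w, x, y, z].
In Python, from plant import env gives the robot as it stands.
- The arm moves only by the tool send_rows, never from a script. Its argument "commands" is a list that holds one entry, the list of rows, each a list of 6 numbers: the shift along the world's x, y, z as a fraction of full scale, then the turn, a rotation vector about the world's x, y, z as a fraction of full scale. A call has 1 to 8 rows; each row shifts and turns the commanded pose from where the row before left it; what a row does not reach is not made up. Full scale, the value 1, is 0.02 m for a shift and 6 degrees for a turn. A row lasts 1/10 s, in which the tool goes at most 50 mm and 8.59 degrees, less where a joint would pass 70% of its speed; a pose out of reach is approached as far as the arm can. A call with a number of a shift or a turn outside -1 to 1 is refused whole. A call with a gripper value outside its range is refused whole. "fingers" is the closure, from 0 (fully open) to 1 (shut), set as the call begins (left out, the last holds). The fingers move at their own pace and stop on an object; the grip force is fixed at half the most. Time passes only in rows, so rows that do not move let the fingers close. It gives the time, the measured TCP pose, the force, the opening and the grip force at its end, in the units of the state.
- env.get_obs(): the state, without advancing time (a new reading comes with each control period).
- env.snapshot(name): name is "side" or "top" or "wrist"; returns a dict with "color" (420x560x3 uint8, blue, green, red), "z_map" (420x560 float32, m along the optical axis (not along the pixel's ray), 0 where there is no reading), "mtx" (3x3 intrinsics, pixels), "extrinsics" (4x4, takes a point from camera to world coordinates). Camera axes: x right, y up, looking along -z (the intrinsics and any distortion apply to the point x, -y, -z); pixel columns grow to the right and rows downward; lengths in m; the calibration is good to about 2 mm. A picture is of the moment at which its call begins.
- env.sign_off(): hands the job in; it is judged then, once.
The state is a dict: "time_s": time; "joints": joint angles; "joint_velocities": joint speeds; "joint_efforts": joint torques, N m; "ee_pos": TCP position; "tcp_rot": TCP orientation; "ft_force": force on the tool from outside, world axes, zero at the start; "wrist_torque": the same for the moment, N m; "opening": finger opening in m; "grip_force": force on a finger pad.
Only numpy, scipy, OpenCV 4.12 (cv2) and the standard library are available. Lean on these libraries where they do the work, as an engineer would, in place of code of your own. Each camera call takes 0.05 s, during which the arm holds its last target. There are 200 camera calls.

## Working session

There is one attempt and no reset: what is moved stays moved. The work goes in short steps, Python scripts to look and compute and a tool call to move; the robot and the scene stay as the last step left them, time stands still between calls to the robot, and variables do not carry over. Pictures are saved under pics/ and viewed, at most 14 in all, crops included, and the job is handed in when it is done.

Besides the shell and the picture viewer there is one more tool, called after "Call:" as name(argument=value, ...), one argument or row to a line, values as JSON. send_rows: Moves the arm, as the interface text tells. Shift numbers are shares of 0.02 m and turn numbers shares of 6 degrees, none past 1 either way. Its arguments: {"type":"object","properties":{"commands":{"type":"array","items":{"type":"array","items":{"type":"array","items":{"type":"number"}}}},"fingers":{"type":"number"}},"required":["commands"]}

```bash
mkdir -p pics; ls; cat > h.py <<'E'
import numpy as np, cv2
from plant import env
def snap(n,save=None):
    s=env.snapshot(n)
    if save: cv2.imwrite('pics/'+save,s['color'])
    return s
def cast(s,u,v,z):
    K=s['mtx'];T=s['extrinsics']
    d=T[:3,:3]@np.array([(u-K[0,2])/K[0,0],-(v-K[1,2])/K[1,1],-1.])
    o=T[:3,3]; return o+d*(z-o[2])/d[2]
def cloud(s):
    K=s['mtx'];T=s['extrinsics'];Z=s['z_map']
    v,u=np.indices(Z.shape)
    P=np.stack([(u-K[0,2])/K[0,0]*Z,-(v-K[1,2])/K[1,1]*Z,-Z],-1)
    return P@T[:3,:3].T+T[:3,3]
E
python3 - <<'E'
from h import *
a=snap('top','top0.png');b=snap('side','side0.png')
for s in(a,b): print(s['mtx'],s['extrinsics'].round(3), s.keys())
o=env.get_obs();print(o)
cv2.imwrite('pics/c0.png',np.hstack([cv2.resize(a['color'],(400,300)),cv2.resize(b['color'],(400,300))]))
E
```

```text
pics
[[481.5470326    0.         281.29808691]
 [  0.         481.5470326  210.06732263]
 [  0.           0.           1.        ]] [[ 0.015  0.996 -0.092  0.482]
 [-1.     0.015 -0.003  0.113]
 [-0.001  0.092  0.996  0.955]
 [ 0.     0.     0.     1.   ]] dict_keys(['color', 'z_map', 'mtx', 'extrinsics'])
[[415.25441364   0.         274.40328066]
 [  0.         415.25441364 217.31519818]
 [  0.           0.           1.        ]] [[-0.995  0.071 -0.075  0.478]
 [-0.104 -0.677  0.728  0.777]
 [ 0.001  0.732  0.681  0.686]
 [ 0.     0.     0.     1.   ]] dict_keys(['color', 'z_map', 'mtx', 'extrinsics'])
{'time_s': 0.1, 'joints': array([ 1.11088566e+00,  3.59446063e-01,  1.51135942e+00, -9.96247865e-06,
        1.27248051e+00, -1.15078732e-01]), 'joint_velocities': array([ 0.00085908, -0.0018821 , -0.0005992 , -0.00193621,  0.00085989,
       -0.00165386]), 'joint_efforts': array([ 9.94951006e-05, -5.16361642e+01, -2.71408170e+01,  6.74602669e-02,
        2.77135317e-02, -3.54181418e-05]), 'ee_pos': array([0.20259503, 0.56422387, 0.30187234]), 'tcp_rot': array([-2.35508838e-04,  1.71561484e-01,  9.85173051e-01, -8.13268848e-04]), 'ft_force': array([0.02588001, 0.84591854, 0.08640142]), 'wrist_torque': array([-0.00752372, -0.06345969,  0.00515375]), 'grip_force': 0.0, 'opening': 0.0880602352055185}
```

View pics/top0.png

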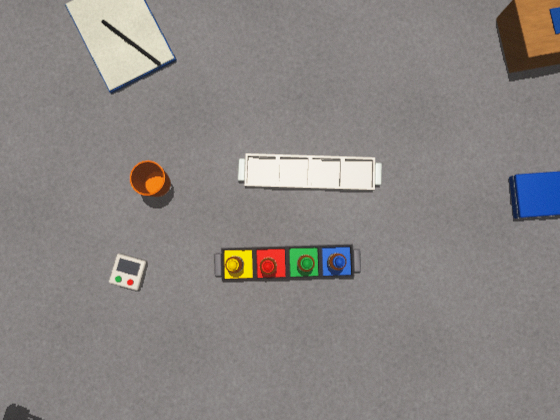

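View pics/side0.png

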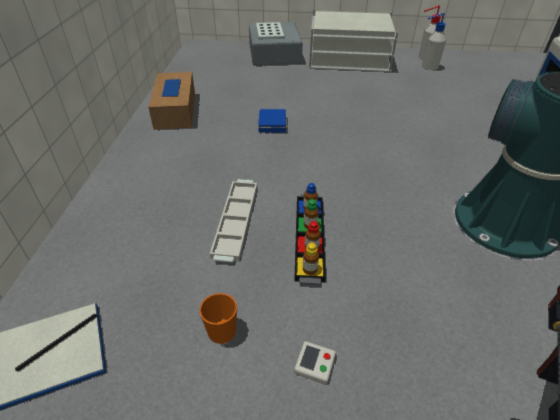

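The top view shows the black rack at rows 246–280, with yellow (237), red (268), green (305) and blue (338) running left to right. The white rack is beyond it (x 245–375, y 155–190) and the cup is at (148,178). Image left is the robot's left, so in the white rack blue goes leftmost, then green, red and yellow.

```bash
python3 - <<'E'
from h import *
a=snap('top');C=cloud(a);hsv=cv2.cvtColor(a['color'],cv2.COLOR_BGR2HSV)
H,S,V=[hsv[...,i].astype(int) for i in range(3)]
roi=np.zeros(H.shape,bool);roi[235:290,210:365]=1
hue={'yellow':(22,34),'red':(-8,6),'green':(45,80),'blue':(100,130)}
Hs=np.where(H>170,H-180,H)
L={}
for n,(l,h) in hue.items():
    m=roi&(Hs>=l)&(Hs<=h)&(S>120)&(V>50)
    lin=m&(C[...,2]<.03); cap=m&(C[...,2]>.06)
    vv,uu=np.nonzero(lin)
    pts=np.array([cast(a,u,v,.008) for u,v in zip(uu,vv)],np.float32)
    r=cv2.minAreaRect(pts[:,:2]); 
    P=C[cap]; P=P[P[:,2]>np.percentile(P[:,2],60)-.003]
    print(n,'liner',np.round(r[0],4),np.round(r[1],4),round(r[2],1),'cap',P.mean(0).round(4),P.max(0).round(4),len(P),'mid',((P.max(0)+P.min(0))/2).round(4))
    L[n]=r[0]
d=np.array(L['blue'])-L['yellow'];print('black row',np.linalg.norm(d)/3,np.degrees(np.arctan2(d[0],-d[1])))
# white rack
W=np.zeros(H.shape,bool);W[140:205,230:390]=1
m=W&(S<60)&(V>165)
m8=cv2.morphologyEx(m.astype(np.uint8),cv2.MORPH_CLOSE,np.ones((5,5)))
cs=max(cv2.findContours(m8,0,2)[0],key=cv2.contourArea)
def rep(t,pts):
    r=cv2.minAreaRect(np.array(pts,np.float32)); print(t,np.round(r[0],4),np.round(r[1],4),round(r[2],1))
rep('full',[cast(a,*c[0],.017)[:2] for c in cs])
o=cv2.morphologyEx(m8,cv2.MORPH_OPEN,np.ones((25,3)))
cs=max(cv2.findContours(o,0,2)[0],key=cv2.contourArea)
rep('no tabs',[cast(a,*c[0],.017)[:2] for c in cs])
z=C[...,2]; rim=W&(z>.012)&(z<.022); rep('depthrim',C[rim][:,:2])
print(np.percentile(z[W&m],[5,25,50,75,95]))
oc=(Hs>3)&(Hs<16)&(S>150)&(V>100);oc[:,:120]=0;oc[:,180:]=0;oc[:140]=0;oc[220:]=0;q=C[oc&(z>.06)];print('cup',q.mean(0).round(3))
cr=a['color'][135:300,200:400];cv2.imwrite('pics/cr.png',cv2.resize(cr,(800,600*660//600 if 0 else 600)))
E
```

```text
Traceback (most recent call last):
cv2.error: OpenCV(4.12.0) /io/opencv/modules/imgproc/src/convhull.cpp:143: error: (-215:Assertion failed) total >= 0 && (depth == CV_32F || depth == CV_32S) in function 'convexHull'
```

```bash
cat > m.py <<'E'
from h import *
a=snap('top');C=cloud(a);hsv=cv2.cvtColor(a['color'],cv2.COLOR_BGR2HSV)
H,S,V=[hsv[...,i].astype(int) for i in range(3)]
z=C[...,2];Hs=np.where(H>170,H-180,H)
def rep(t,pts):
    pts=np.array(pts,np.float32).copy()
    if len(pts)<5: print(t,'few');return None
    r=cv2.minAreaRect(pts); print(t,np.round(r[0],4),np.round(r[1],4),round(r[2],1));return r[0]
roi=np.zeros(H.shape,bool);roi[235:290,210:365]=1
print('z in roi',np.percentile(z[roi],[1,10,50,90,99]).round(3))
hue={'yellow':(22,34),'red':(-8,6),'green':(45,80),'blue':(100,130)}
L={}
for n,(l,h) in hue.items():
    m=roi&(Hs>=l)&(Hs<=h)&(S>120)&(V>50)
    vv,uu=np.nonzero(m&(z<.03))
    L[n]=rep(n+' liner',[cast(a,u,v,.008)[:2] for u,v in zip(uu,vv)])
    P=C[m&(z>.06)]
    if len(P): P=P[P[:,2]>P[:,2].max()-.006]; print('  cap',P.mean(0).round(4),len(P),'mid',((P.max(0)+P.min(0))/2).round(4),np.ptp(P,0).round(3))
W=np.zeros(H.shape,bool);W[140:205,230:390]=1
m=W&(S<60)&(V>165)
m8=cv2.morphologyEx(m.astype(np.uint8),cv2.MORPH_CLOSE,np.ones((5,5)))
for t,k in(('full',1),('notabs',25)):
    o=cv2.morphologyEx(m8,cv2.MORPH_OPEN,np.ones((k,3)))
    cs=max(cv2.findContours(o,0,2)[0],key=cv2.contourArea)
    rep(t,[cast(a,*map(float,c[0]),.017)[:2] for c in cs])
rep('depthrim',C[W&(z>.012)&(z<.022)][:,:2])
rep('depthrim+white',C[m&(z>.012)&(z<.022)][:,:2])
print(np.percentile(z[m],[5,25,50,75,95]).round(4))
oc=(Hs>3)&(Hs<16)&(S>150)&(V>100);oc[:,:120]=0;oc[:,180:]=0;oc[:140]=0;oc[220:]=0;print('cup',C[oc&(z>.06)].mean(0).round(3))
cv2.imwrite('pics/cr.png',cv2.resize(a['color'][135:285,200:400],(800,600)))
E
python3 m.py
```

```text
z in roi [-0.003 -0.001  0.007  0.056  0.085]
yellow liner [0.4621 0.1996] [0.0544 0.0569] 0.9
  cap [0.462  0.2031 0.084 ] 56 mid [0.4617 0.2028 0.0843] [0.014 0.015 0.006]
red liner [0.4651 0.1352] [0.0544 0.0568] 0.9
  cap [0.4821 0.113  0.9549] 3 mid [0.4821 0.113  0.9549] [0. 0. 0.]
green liner [0.4685 0.0707] [0.0552 0.0549] 3.0
  cap [0.4821 0.113  0.9549] 6 mid [0.4821 0.113  0.9549] [0. 0. 0.]
blue liner [0.4708 0.0071] [0.0545 0.055 ] 0.9
  cap [0.4821 0.113  0.9549] 2 mid [0.4821 0.113  0.9549] [0. 0. 0.]
full [0.6468 0.0613] [0.2823 0.066 ] 89.1
notabs [0.6468 0.0624] [0.2575 0.066 ] 89.1
depthrim [0.6454 0.0611] [0.2835 0.0649] 89.0
depthrim+white [0.6457 0.0611] [0.2834 0.0644] 89.1
[0.0021 0.0046 0.0062 0.0155 0.0188]
cup [0.617 0.365 0.079]
```

View pics/cr.png

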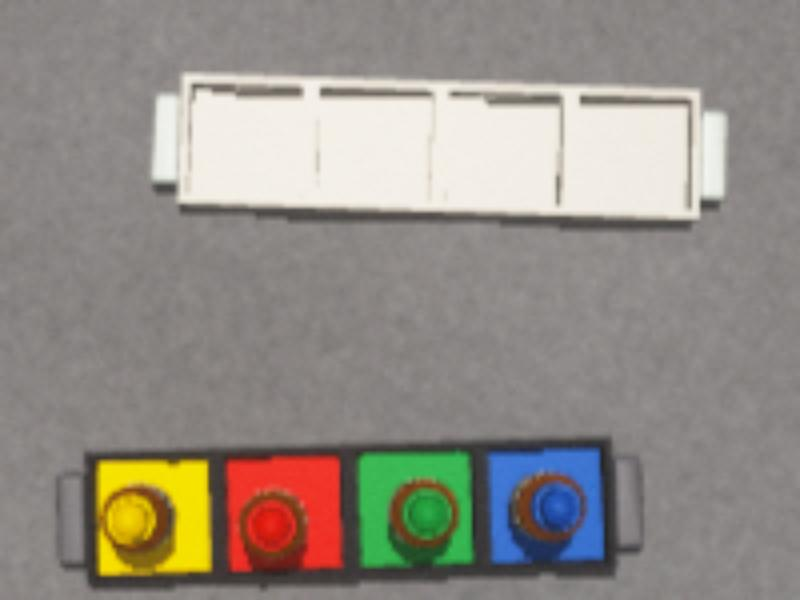

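The close crop confirms the order. The rack sizes come out right: rim 257×66 mm against 256×64, liners about 55 mm. I still need to drop the no-depth pixels from the cap measurement.

```bash
sed -i 's/m&(z>.06)\]$/m\&(z>.06)\&(z<.12)]/' m.py; python3 m.py | grep -B1 cap; python3 - <<'E'
from h import *
for n,(x,y) in dict(yellow=(.462,.203),red=(0,0)).items(): pass
E
```

```text
yellow liner [0.4629 0.1996] [0.0564 0.0568] 1.5
  cap [0.4617 0.2029 0.0838] 55 mid [0.4617 0.2026 0.0847] [0.014 0.015 0.006]
red liner [0.4651 0.1352] [0.0544 0.0568] 0.9
  cap [0.4602 0.1394 0.0837] 60 mid [0.4609 0.1396 0.084 ] [0.014 0.015 0.006]
green liner [0.4684 0.0708] [0.0551 0.0551] 2.8
  cap [0.4666 0.0682 0.084 ] 53 mid [0.4664 0.0677 0.0844] [0.013 0.014 0.006]
blue liner [0.4708 0.0071] [0.0545 0.055 ] 0.9
  cap [0.4704 0.0091 0.0837] 53 mid [0.47   0.0093 0.0844] [0.014 0.013 0.006]
```

Call:
send_rows(
  commands=[
    [[0.8, -1, 0, 0, 0, -1], [0.8, -1, 0, 0, 0, -1], [0.8, -1, 0, 0, 0, -1], [0.8, -1, 0, 0, 0, -1], [0.8, -1, 0, 0, 0, -1], [0.8, -1, 0, 0, 0, -1], [0.8, -1, 0, 0, 0, -1], [0.8, -1, 0, 0, 0, -1]],
  ],
)

```text
time_s: 1.05
ee_pos: [0.3313, 0.4038, 0.3026]
tcp_rot: [-0.0, 0.559, 0.829, -0.0]
ft_force: [1.0, 0.3, 1.3]
opening: 0.0882
grip_force: 0.0
```

Call:
send_rows(
  commands=[
    [[0.65, -1, 0, 0, 0, -0.46], [0.65, -1, 0, 0, 0, -0.46], [0.65, -1, 0, 0, 0, -0.46], [0.65, -1, 0, 0, 0, -0.46], [0.65, -1, 0, 0, 0, -0.46], [0.65, -1, 0, 0, 0, -0.46], [0.65, -1, 0, 0, 0, -0.46], [0.65, -1, 0, 0, 0, -0.46]],
  ],
)

```text
time_s: 1.85
ee_pos: [0.4352, 0.2438, 0.3026]
tcp_rot: [-0.0, 0.707, 0.707, -0.0]
ft_force: [-0.1, 0.8, -1.3]
opening: 0.0878
grip_force: 0.0
```

Call:
send_rows(
  commands=[
    [[0.65, -1, -0.5, 0, 0, 0], [0.65, -1, -1, 0, 0, 0], [0, 0, -1, 0, 0, 0], [0, 0, -1, 0, 0, 0], [0, 0, -1, 0, 0, 0], [0, 0, 0, 0, 0, 0], [0, 0, 0, 0, 0, 0], [0, 0, 0, 0, 0, 0]],
  ],
)

```text
time_s: 2.65
ee_pos: [0.4615, 0.2049, 0.2136]
tcp_rot: [0.0, 0.706, 0.708, 0.001]
ft_force: [0.2, -0.2, 0.5]
opening: 0.0878
grip_force: 0.0
```

```bash
python3 - <<'E'
from h import *
o=env.get_obs();print(o['ee_pos'],o['tcp_rot'],o['joints'])
snap('wrist','w1.png')
E
```

```text
[0.46145806 0.20491519 0.2136208 ] [3.56096293e-04 7.06058846e-01 7.08152731e-01 6.99183804e-04] [2.80983403e-01 3.28115012e-01 1.81791298e+00 6.52008173e-05
 9.93996331e-01 2.77986686e-01]
```

View pics/w1.png

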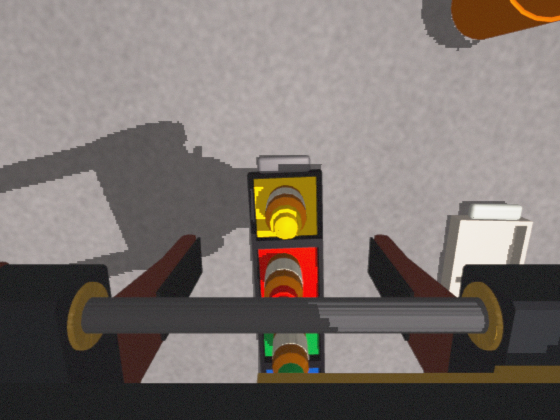

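The wrist view shows the yellow cap at (285,223), midway across the fingers (columns 195 and 375). I'll check it in metres.

```bash
python3 - <<'E'
from h import *
s=snap('wrist');C=cloud(s);hsv=cv2.cvtColor(s['color'],cv2.COLOR_BGR2HSV).astype(int)
H,S,V=[hsv[...,i] for i in range(3)];z=C[...,2]
m=(H>21)&(H<35)&(S>120)&(z>.068)&(z<.12);m[:,:240]=0;m[:,330:]=0
P=C[m];print(len(P),P.mean(0).round(4),P.min(0).round(4),P.max(0).round(4),s['extrinsics'][:3,3].round(3))
E
```

```text
800 [0.4617 0.207  0.0782] [0.4511 0.1936 0.068 ] [0.4723 0.216  0.0848] [0.461 0.274 0.295]
```

The cap is 21–22 mm wide, centred at (0.4617, 0.2048), and the tool is over it. Descending to grip.

Call:
send_rows(
  commands=[
    [[0, 0, -1, 0, 0, 0], [0, 0, -1, 0, 0, 0], [0, 0, -1, 0, 0, 0], [0, 0, -1, 0, 0, 0], [0, 0, -0.8, 0, 0, 0], [0, 0, -0.5, 0, 0, 0], [0, 0, 0, 0, 0, 0], [0, 0, 0, 0, 0, 0]],
  ],
)

```text
time_s: 3.55
ee_pos: [0.4612, 0.2048, 0.1072]
tcp_rot: [0.0, 0.706, 0.708, 0.0]
ft_force: [0.6, 0.2, -0.2]
opening: 0.0879
grip_force: 0.0
```

Call:
send_rows(
  commands=[
    [[0, 0, 0, 0, 0, 0], [0, 0, 0, 0, 0, 0], [0, 0, 0, 0, 0, 0], [0, 0, 0, 0, 0, 0], [0, 0, 0, 0, 0, 0], [0, 0, 0, 0, 0, 0], [0, 0, 0, 0, 0, 0], [0, 0, 0, 0, 0, 0]],
  ],
  fingers=1,
)

```text
time_s: 4.35
ee_pos: [0.4608, 0.2046, 0.1066]
tcp_rot: [-0.0, 0.706, 0.708, -0.0]
ft_force: [0.4, 1.0, 0.4]
opening: 0.0315
grip_force: 30.0
```

Call:
send_rows(
  commands=[
    [[0, 0, 0.5, 0, 0, 0], [0, 0, 1, 0, 0, 0], [0, 0, 1, 0, 0, 0], [0, 0, 1, 0, 0, 0], [0, 0, 1, 0, 0, 0], [0, 0, 1, 0, 0, 0], [0.4, -0.5, 0, 0, 0, 0], [0.77, -1, 0, 0, 0, 0]],
  ],
)

```text
time_s: 5.15
ee_pos: [0.4841, 0.1748, 0.2173]
tcp_rot: [0.0, 0.705, 0.709, 0.0]
ft_force: [-0.2, 1.3, 0.2]
opening: 0.0315
grip_force: 30.0
```

Call:
send_rows(
  commands=[
    [[0.77, -1, 0, 0, 0, 0], [0.77, -1, 0, 0, 0, 0], [0.77, -1, 0, 0, 0, 0], [0.77, -1, 0, 0, 0, 0], [0.77, -1, 0, 0, 0, 0], [0.77, -1, 0, 0, 0, 0], [0.77, -1, 0, 0, 0, 0], [0.77, -1, 0, 0, 0, 0]],
  ],
)

```text
time_s: 5.95
ee_pos: [0.6077, 0.0129, 0.2157]
tcp_rot: [-0.0, 0.706, 0.708, -0.0]
ft_force: [0.6, -0.6, -0.4]
opening: 0.0309
grip_force: 30.0
```

Call:
send_rows(
  commands=[
    [[0.77, -1, 0, 0, 0, 0], [0.77, -1, 0, 0, 0, 0], [0.4, -0.5, 0, 0, 0, 0], [0, 0, 0, 0, 0, 0], [0, 0, 0, 0, 0, 0], [0, 0, 0, 0, 0, 0]],
  ],
)

```text
time_s: 6.55
ee_pos: [0.6452, -0.0344, 0.2163]
tcp_rot: [-0.001, 0.706, 0.708, -0.0]
ft_force: [-0.6, -0.4, 0.6]
opening: 0.0311
grip_force: 30.0
```

```bash
python3 - <<'E'
from h import *
o=env.get_obs();print(o['ee_pos'],o['tcp_rot'],o['joints'].round(2))
snap('side','s1.png');snap('wrist','w2.png')
E
```

```text
[ 0.64520375 -0.03442745  0.21630057] [-7.25767472e-04  7.05863866e-01  7.08347070e-01 -3.21103869e-04] [-0.16  0.51  1.5   0.    1.14 -0.16]
```

View pics/w2.png

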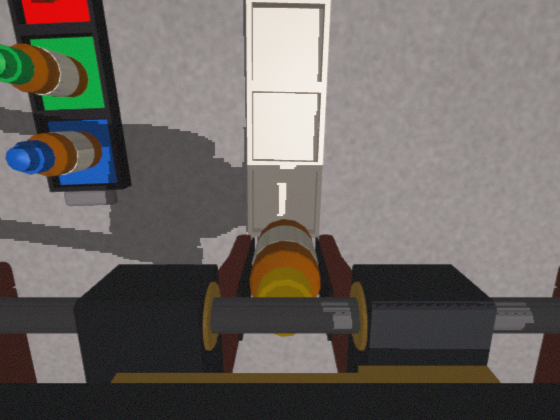

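The wrist view shows bay walls at rows 87, 164 and 235 (centre column about 285), with the held bottle over the nearest bay. I'll check the wall positions against the plan.

```bash
python3 - <<'E'
from h import *
s=snap('wrist')
for u,v in((285,87),(285,164),(285,234),(247,87),(329,87),(248,164),(325,164)): print(u,v,cast(s,u,v,.017).round(4))
E
```

```text
285 87 [0.6447 0.0614 0.017 ]
285 164 [ 6.451e-01 -3.000e-04  1.700e-02]
285 234 [ 0.6454 -0.063   0.017 ]
247 87 [0.6143 0.0613 0.017 ]
329 87 [0.68   0.0616 0.017 ]
248 164 [ 6.137e-01 -5.000e-04  1.700e-02]
325 164 [ 6.79e-01 -1.00e-04  1.70e-02]
```

The walls agree to 2–3 mm, so I'm lowering.

Call:
send_rows(
  commands=[
    [[0, 0, -0.5, 0, 0, 0], [0, 0, -1, 0, 0, 0], [0, 0, -1, 0, 0, 0], [0, 0, -1, 0, 0, 0], [0, 0, -1, 0, 0, 0], [0, 0, -0.6, 0, 0, 0], [0, 0, -0.3, 0, 0, 0], [0, 0, 0, 0, 0, 0]],
  ],
)

```text
time_s: 7.5
ee_pos: [0.6458, -0.0352, 0.1078]
tcp_rot: [-0.001, 0.706, 0.708, -0.0]
ft_force: [0.4, 0.2, -0.5]
opening: 0.0312
grip_force: 30.0
```

Call:
send_rows(
  commands=[
    [[0, 0, -0.1, 0, 0, 0], [0, 0, -0.05, 0, 0, 0], [0, 0, 0, 0, 0, 0], [0, 0, 0, 0, 0, 0]],
  ],
)

```text
time_s: 7.9
ee_pos: [0.6465, -0.0354, 0.1062]
tcp_rot: [0.0, 0.706, 0.708, 0.0]
ft_force: [-0.6, 0.0, 0.3]
opening: 0.0312
grip_force: 30.0
```

Call:
send_rows(
  commands=[
    [[0, 0, -0.05, 0, 0, 0], [0, 0, -0.05, 0, 0, 0], [0, 0, 0, 0, 0, 0], [0, 0, 0, 0, 0, 0]],
  ],
)

```text
time_s: 8.3
ee_pos: [0.6463, -0.0354, 0.1036]
tcp_rot: [0.0, 0.706, 0.708, 0.0]
ft_force: [-0.5, 0.1, 1.2]
opening: 0.0315
grip_force: 30.0
```

Call:
send_rows(
  commands=[
    [[0, 0, -0.05, 0, 0, 0], [0, 0, 0, 0, 0, 0], [0, 0, 0, 0, 0, 0]],
  ],
)

```text
time_s: 8.6
ee_pos: [0.6463, -0.0354, 0.1036]
tcp_rot: [0.0, 0.706, 0.708, 0.0]
ft_force: [-2.6, -0.2, 7.8]
opening: 0.0314
grip_force: 30.0
```

It's on the floor (7.8 N). Releasing, lifting and going to red.

Call:
send_rows(
  commands=[
    [[0, 0, 0, 0, 0, 0], [0, 0, 0, 0, 0, 0], [0, 0, 0, 0, 0, 0], [0, 0, 0, 0, 0, 0], [0, 0, 0, 0, 0, 0], [0, 0, 0, 0, 0, 0], [0, 0, 0.5, 0, 0, 0], [0, 0, 1, 0, 0, 0]],
  ],
  fingers=0,
)

```text
time_s: 9.4
ee_pos: [0.6451, -0.0352, 0.1319]
tcp_rot: [-0.001, 0.706, 0.708, -0.001]
ft_force: [0.1, -0.5, -0.1]
opening: 0.0878
grip_force: 0.0
```

Call:
send_rows(
  commands=[
    [[0, 0, 1, 0, 0, 0], [0, 0, 1, 0, 0, 0], [0, 0, 1, 0, 0, 0], [0, 0, 1, 0, 0, 0], [-1, 0.94, 0, 0, 0, 0], [-1, 0.94, 0, 0, 0, 0], [-1, 0.94, 0, 0, 0, 0], [-1, 0.94, 0, 0, 0, 0]],
  ],
)

```text
time_s: 10.2
ee_pos: [0.5655, 0.0404, 0.2135]
tcp_rot: [0.0, 0.706, 0.708, 0.0]
ft_force: [-0.4, -0.1, -0.6]
opening: 0.088
grip_force: 0.0
```

Call:
send_rows(
  commands=[
    [[-1, 0.94, 0, 0, 0, 0], [-1, 0.94, 0, 0, 0, 0], [-1, 0.94, 0, 0, 0, 0], [-1, 0.94, 0, 0, 0, 0], [-1, 0.94, 0, 0, 0, 0], [-0.3, 0.28, 0, 0, 0, 0], [0, 0, 0, 0, 0, 0], [0, 0, 0, 0, 0, 0]],
  ],
)

```text
time_s: 11.0
ee_pos: [0.4613, 0.1392, 0.2132]
tcp_rot: [0.001, 0.706, 0.708, 0.001]
ft_force: [1.1, 0.2, -0.6]
opening: 0.0878
grip_force: 0.0
```

```bash
cat > cap.py <<'E'
import sys
from h import *
hue={'yellow':(22,34),'red':(-8,6),'green':(45,80),'blue':(100,130)}
n=sys.argv[1];x0,y0=map(float,sys.argv[2:4])
s=snap('wrist',sys.argv[4] if len(sys.argv)>4 else None);C=cloud(s);hsv=cv2.cvtColor(s['color'],cv2.COLOR_BGR2HSV).astype(int)
H,S,V=[hsv[...,i] for i in range(3)];H=np.where(H>170,H-180,H)
m=(H>=hue[n][0])&(H<=hue[n][1])&(S>120)&(C[...,2]>.066)&(C[...,2]<.1)&(np.hypot(C[...,0]-x0,C[...,1]-y0)<.03)
P=C[m];print(len(P),((P.min(0)+P.max(0))/2).round(4),np.ptp(P,0).round(4)) if len(P) else print('none')
o=env.get_obs();print(o['time_s'],o['ee_pos'].round(4),o['tcp_rot'].round(4))
E
python3 cap.py red .4605 .1395; python3 cap.py yellow .646 -.035; python3 - <<'E'
from h import *
snap('top','t2.png')
E
```

```text
828 [0.4601 0.1406 0.0757] [0.0211 0.0224 0.0193]
11.05 [0.4616 0.139  0.213 ] [6.000e-04 7.062e-01 7.080e-01 5.000e-04]
none
11.1 [0.4615 0.1389 0.2129] [5.000e-04 7.063e-01 7.079e-01 4.000e-04]
```

View pics/t2.png

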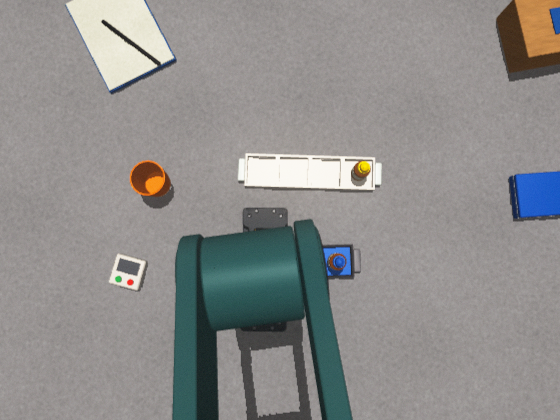

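Yellow stands upright in the rightmost bay, with its cap at (364,170). Now red, with a 1 mm trim.

Call:
send_rows(
  commands=[
    [[-0.06, 0.07, -1, 0, 0, 0], [0, 0, -1, 0, 0, 0], [0, 0, -1, 0, 0, 0], [0, 0, -1, 0, 0, 0], [0, 0, -0.8, 0, 0, 0], [0, 0, -0.5, 0, 0, 0], [0, 0, 0, 0, 0, 0], [0, 0, 0, 0, 0, 0]],
  ],
)

```text
time_s: 11.95
ee_pos: [0.4594, 0.1407, 0.1068]
tcp_rot: [-0.0, 0.706, 0.708, -0.0]
ft_force: [-0.2, -0.3, 0.8]
opening: 0.0878
grip_force: 0.0
```

Call:
send_rows(
  commands=[
    [[0, 0, 0, 0, 0, 0], [0, 0, 0, 0, 0, 0], [0, 0, 0, 0, 0, 0], [0, 0, 0, 0, 0, 0], [0, 0, 0, 0, 0, 0], [0, 0, 0, 0, 0, 0], [0, 0, 0, 0, 0, 0]],
  ],
  fingers=1,
)

```text
time_s: 12.65
ee_pos: [0.459, 0.1409, 0.1066]
tcp_rot: [-0.0, 0.706, 0.708, -0.0]
ft_force: [-0.3, 0.0, -0.4]
opening: 0.0354
grip_force: 0.0
```

Call:
send_rows(
  commands=[
    [[0, 0, 0, 0, 0, 0], [0, 0, 0, 0, 0, 0], [0, 0, 0, 0, 0, 0]],
  ],
)

```text
time_s: 12.95
ee_pos: [0.4591, 0.1409, 0.1066]
tcp_rot: [-0.0, 0.706, 0.708, 0.0]
ft_force: [0.0, -0.1, 0.1]
opening: 0.0315
grip_force: 30.0
```

Call:
send_rows(
  commands=[
    [[0, 0, 0.5, 0, 0, 0], [0, 0, 1, 0, 0, 0], [0, 0, 1, 0, 0, 0], [0, 0, 1, 0, 0, 0], [0, 0, 1, 0, 0, 0], [0, 0, 1, 0, 0, 0], [0.5, -0.3, 0, 0, 0, 0], [1, -0.6, 0, 0, 0, 0]],
  ],
)

```text
time_s: 13.75
ee_pos: [0.4885, 0.1229, 0.2172]
tcp_rot: [-0.0, 0.706, 0.709, 0.0]
ft_force: [-0.3, -1.2, -1.0]
opening: 0.0315
grip_force: 30.0
```

Call:
send_rows(
  commands=[
    [[1, -0.6, 0, 0, 0, 0], [1, -0.6, 0, 0, 0, 0], [1, -0.6, 0, 0, 0, 0], [1, -0.6, 0, 0, 0, 0], [1, -0.6, 0, 0, 0, 0], [1, -0.6, 0, 0, 0, 0], [1, -0.6, 0, 0, 0, 0], [0.8, -0.44, 0, 0, 0, 0]],
  ],
)

```text
time_s: 14.55
ee_pos: [0.6462, 0.0286, 0.2155]
tcp_rot: [-0.0, 0.706, 0.708, -0.0]
ft_force: [0.3, 0.2, -1.3]
opening: 0.0316
grip_force: 30.0
```

Call:
send_rows(
  commands=[
    [[0, 0, 0, 0, 0, 0], [0, 0, 0, 0, 0, 0], [0, 0, 0, 0, 0, 0]],
  ],
)

```text
time_s: 14.85
ee_pos: [0.6438, 0.0304, 0.216]
tcp_rot: [-0.001, 0.706, 0.708, -0.001]
ft_force: [0.4, 0.4, -1.0]
opening: 0.0317
grip_force: 30.0
```

Call:
send_rows(
  commands=[
    [[0.05, 0, -0.5, 0, 0, 0], [0, 0, -1, 0, 0, 0], [0, 0, -1, 0, 0, 0], [0, 0, -1, 0, 0, 0], [0, 0, -1, 0, 0, 0], [0, 0, -0.6, 0, 0, 0], [0, 0, -0.3, 0, 0, 0], [0, 0, 0, 0, 0, 0]],
  ],
)

```text
time_s: 15.65
ee_pos: [0.6454, 0.0303, 0.1079]
tcp_rot: [-0.001, 0.706, 0.708, -0.001]
ft_force: [-0.3, 0.3, -0.3]
opening: 0.0313
grip_force: 30.0
```

Call:
send_rows(
  commands=[
    [[0, 0, -0.08, 0, 0, 0], [0, 0, -0.05, 0, 0, 0], [0, 0, -0.05, 0, 0, 0], [0, 0, 0, 0, 0, 0], [0, 0, 0, 0, 0, 0]],
  ],
)

```text
time_s: 16.15
ee_pos: [0.6461, 0.03, 0.1053]
tcp_rot: [0.0, 0.706, 0.708, 0.0]
ft_force: [0.2, -0.2, -0.5]
opening: 0.0311
grip_force: 30.0
```

Call:
send_rows(
  commands=[
    [[0, 0, -0.05, 0, 0, 0], [0, 0, -0.05, 0, 0, 0], [0, 0, 0, 0, 0, 0], [0, 0, 0, 0, 0, 0]],
  ],
)

```text
time_s: 16.55
ee_pos: [0.6461, 0.0301, 0.1037]
tcp_rot: [0.0, 0.706, 0.708, 0.0]
ft_force: [-1.1, 0.0, 5.3]
opening: 0.0311
grip_force: 30.0
```

Contact at the same height. Releasing and going to green at (0.4665, 0.068).

Call:
send_rows(
  commands=[
    [[0, 0, 0, 0, 0, 0], [0, 0, 0, 0, 0, 0], [0, 0, 0, 0, 0, 0], [0, 0, 0, 0, 0, 0], [0, 0, 0, 0, 0, 0], [0, 0, 0, 0, 0, 0], [0, 0, 0.5, 0, 0, 0], [0, 0, 1, 0, 0, 0]],
  ],
  fingers=0,
)

```text
time_s: 17.35
ee_pos: [0.6449, 0.0301, 0.1323]
tcp_rot: [-0.001, 0.706, 0.708, -0.001]
ft_force: [0.2, -0.4, 0.2]
opening: 0.0872
grip_force: 0.0
```

Call:
send_rows(
  commands=[
    [[0, 0, 1, 0, 0, 0], [0, 0, 1, 0, 0, 0], [0, 0, 1, 0, 0, 0], [0, 0, 1, 0, 0, 0], [-1, 0.2, 0, 0, 0, 0], [-1, 0.2, 0, 0, 0, 0], [-1, 0.2, 0, 0, 0, 0], [-1, 0.2, 0, 0, 0, 0]],
  ],
)

```text
time_s: 18.15
ee_pos: [0.5653, 0.0462, 0.2139]
tcp_rot: [0.0, 0.706, 0.708, 0.0]
ft_force: [0.2, -0.0, 0.4]
opening: 0.0877
grip_force: 0.0
```

Call:
send_rows(
  commands=[
    [[-1, 0.2, 0, 0, 0, 0], [-1, 0.2, 0, 0, 0, 0], [-1, 0.2, 0, 0, 0, 0], [-1, 0.25, 0, 0, 0, 0], [-1, 0.25, 0, 0, 0, 0], [0, 0, 0, 0, 0, 0], [0, 0, 0, 0, 0, 0], [0, 0, 0, 0, 0, 0]],
  ],
)

```text
time_s: 18.95
ee_pos: [0.4677, 0.0679, 0.2136]
tcp_rot: [0.001, 0.706, 0.708, 0.001]
ft_force: [0.4, 0.3, -0.1]
opening: 0.088
grip_force: 0.0
```

```bash
python3 cap.py green .4665 .068
```

```text
817 [0.4661 0.0701 0.0754] [0.0218 0.0225 0.0184]
19.0 [0.4676 0.0678 0.2134] [6.000e-04 7.062e-01 7.081e-01 6.000e-04]
```

Call:
send_rows(
  commands=[
    [[-0.05, 0.08, -1, 0, 0, 0], [0, 0, -1, 0, 0, 0], [0, 0, -1, 0, 0, 0], [0, 0, -1, 0, 0, 0], [0, 0, -0.8, 0, 0, 0], [0, 0, -0.5, 0, 0, 0], [0, 0, 0, 0, 0, 0], [0, 0, 0, 0, 0, 0]],
  ],
)

```text
time_s: 19.8
ee_pos: [0.4656, 0.0696, 0.1071]
tcp_rot: [0.0, 0.706, 0.708, 0.0]
ft_force: [-0.2, 0.1, 0.9]
opening: 0.0882
grip_force: 0.0
```

Call:
send_rows(
  commands=[
    [[0, 0, 0, 0, 0, 0], [0, 0, 0, 0, 0, 0], [0, 0, 0, 0, 0, 0], [0, 0, 0, 0, 0, 0], [0, 0, 0, 0, 0, 0], [0, 0, 0, 0, 0, 0], [0, 0, 0, 0, 0, 0], [0, 0, 0, 0, 0, 0]],
  ],
  fingers=1,
)

```text
time_s: 20.6
ee_pos: [0.4651, 0.0697, 0.107]
tcp_rot: [0.0, 0.706, 0.708, 0.0]
ft_force: [0.4, 0.1, 0.4]
opening: 0.0312
grip_force: 30.0
```

Call:
send_rows(
  commands=[
    [[0, 0, 0, 0, 0, 0], [0, 0, 0, 0, 0, 0]],
  ],
)

```text
time_s: 20.8
ee_pos: [0.465, 0.0697, 0.107]
tcp_rot: [-0.0, 0.706, 0.708, -0.0]
ft_force: [0.3, 0.0, 1.0]
opening: 0.0312
grip_force: 30.0
```

Call:
send_rows(
  commands=[
    [[0, 0, 0.5, 0, 0, 0], [0, 0, 1, 0, 0, 0], [0, 0, 1, 0, 0, 0], [0, 0, 1, 0, 0, 0], [0, 0, 1, 0, 0, 0], [0, 0, 1, 0, 0, 0], [0.5, 0.1, 0, 0, 0, 0], [1, 0.1, 0, 0, 0, 0]],
  ],
)

```text
time_s: 21.6
ee_pos: [0.4946, 0.0738, 0.2176]
tcp_rot: [0.0, 0.706, 0.708, 0.0]
ft_force: [0.6, -0.1, -0.4]
opening: 0.0312
grip_force: 30.0
```

Call:
send_rows(
  commands=[
    [[1, 0.12, 0, 0, 0, 0], [1, 0.12, 0, 0, 0, 0], [1, 0.12, 0, 0, 0, 0], [1, 0.12, 0, 0, 0, 0], [1, 0.13, 0, 0, 0, 0], [1, 0.13, 0, 0, 0, 0], [1, 0.13, 0, 0, 0, 0], [0.6, 0.13, 0, 0, 0, 0]],
  ],
)

```text
time_s: 22.4
ee_pos: [0.6486, 0.0938, 0.2161]
tcp_rot: [-0.0, 0.706, 0.708, -0.0]
ft_force: [0.3, 0.6, -1.3]
opening: 0.0315
grip_force: 30.0
```

Call:
send_rows(
  commands=[
    [[0, 0, 0, 0, 0, 0], [0, 0, 0, 0, 0, 0], [0, 0, 0, 0, 0, 0]],
  ],
)

```text
time_s: 22.7
ee_pos: [0.6459, 0.0936, 0.2167]
tcp_rot: [-0.001, 0.706, 0.708, -0.001]
ft_force: [-0.1, 0.3, 0.1]
opening: 0.0314
grip_force: 30.0
```

Call:
send_rows(
  commands=[
    [[0, 0, -0.5, 0, 0, 0], [0, 0, -1, 0, 0, 0], [0, 0, -1, 0, 0, 0], [0, 0, -1, 0, 0, 0], [0, 0, -1, 0, 0, 0], [0, 0, -0.6, 0, 0, 0], [0, 0, -0.3, 0, 0, 0], [0, 0, 0, 0, 0, 0]],
  ],
)

```text
time_s: 23.5
ee_pos: [0.6464, 0.0936, 0.1083]
tcp_rot: [-0.001, 0.706, 0.708, -0.001]
ft_force: [-0.6, 0.4, -0.5]
opening: 0.0315
grip_force: 30.0
```

Call:
send_rows(
  commands=[
    [[0, 0, -0.1, 0, 0, 0], [0, 0, -0.05, 0, 0, 0], [0, 0, -0.05, 0, 0, 0], [0, 0, -0.05, 0, 0, 0], [0, 0, 0, 0, 0, 0], [0, 0, 0, 0, 0, 0]],
  ],
)

```text
time_s: 24.1
ee_pos: [0.647, 0.0937, 0.1041]
tcp_rot: [-0.0, 0.706, 0.708, 0.0]
ft_force: [-0.3, 0.3, 0.3]
opening: 0.031
grip_force: 30.0
```

Call:
send_rows(
  commands=[
    [[0, 0, -0.05, 0, 0, 0], [0, 0, 0, 0, 0, 0], [0, 0, 0, 0, 0, 0]],
  ],
)

```text
time_s: 24.4
ee_pos: [0.6471, 0.0937, 0.1041]
tcp_rot: [0.0, 0.706, 0.708, 0.0]
ft_force: [-2.7, -0.3, 7.3]
opening: 0.0315
grip_force: 30.0
```

Green is on the floor. Releasing and going to blue at (0.470, 0.010).

Call:
send_rows(
  commands=[
    [[0, 0, 0, 0, 0, 0], [0, 0, 0, 0, 0, 0], [0, 0, 0, 0, 0, 0], [0, 0, 0, 0, 0, 0], [0, 0, 0, 0, 0, 0], [0, 0, 0, 0, 0, 0], [0, 0, 0.5, 0, 0, 0], [0, 0, 1, 0, 0, 0]],
  ],
  fingers=0,
)

```text
time_s: 25.2
ee_pos: [0.6459, 0.0936, 0.1323]
tcp_rot: [-0.001, 0.706, 0.708, -0.001]
ft_force: [-0.5, -0.8, 1.3]
opening: 0.0874
grip_force: 0.0
```

Call:
send_rows(
  commands=[
    [[0, 0, 1, 0, 0, 0], [0, 0, 1, 0, 0, 0], [0, 0, 1, 0, 0, 0], [0, 0, 1, 0, 0, 0], [-1, -0.47, 0, 0, 0, 0], [-1, -0.47, 0, 0, 0, 0], [-1, -0.47, 0, 0, 0, 0], [-1, -0.47, 0, 0, 0, 0]],
  ],
)

```text
time_s: 26.0
ee_pos: [0.5663, 0.0558, 0.2139]
tcp_rot: [0.0, 0.706, 0.708, 0.0]
ft_force: [-0.3, -0.5, -0.6]
opening: 0.0873
grip_force: 0.0
```

Call:
send_rows(
  commands=[
    [[-1, -0.47, 0, 0, 0, 0], [-1, -0.47, 0, 0, 0, 0], [-1, -0.47, 0, 0, 0, 0], [-1, -0.47, 0, 0, 0, 0], [-0.85, -0.4, 0, 0, 0, 0], [0, 0, 0, 0, 0, 0], [0, 0, 0, 0, 0, 0], [0, 0, 0, 0, 0, 0]],
  ],
)

```text
time_s: 26.8
ee_pos: [0.4714, 0.0106, 0.2136]
tcp_rot: [0.001, 0.706, 0.708, 0.001]
ft_force: [0.0, -0.5, -0.9]
opening: 0.0879
grip_force: 0.0
```

```bash
python3 cap.py blue .470 .010
```

```text
809 [0.4702 0.0106 0.0755] [0.0211 0.023  0.0189]
26.85 [0.4713 0.0107 0.2134] [5.000e-04 7.060e-01 7.082e-01 5.000e-04]
```

Call:
send_rows(
  commands=[
    [[-0.02, 0, -1, 0, 0, 0], [0, 0, -1, 0, 0, 0], [0, 0, -1, 0, 0, 0], [0, 0, -1, 0, 0, 0], [0, 0, -0.8, 0, 0, 0], [0, 0, -0.5, 0, 0, 0], [0, 0, 0, 0, 0, 0], [0, 0, 0, 0, 0, 0]],
  ],
)

```text
time_s: 27.65
ee_pos: [0.4701, 0.0106, 0.1071]
tcp_rot: [-0.0, 0.706, 0.708, 0.0]
ft_force: [-0.2, -0.3, 0.3]
opening: 0.0875
grip_force: 0.0
```

Call:
send_rows(
  commands=[
    [[0, 0, 0, 0, 0, 0], [0, 0, 0, 0, 0, 0], [0, 0, 0, 0, 0, 0], [0, 0, 0, 0, 0, 0], [0, 0, 0, 0, 0, 0], [0, 0, 0, 0, 0, 0], [0, 0, 0, 0, 0, 0], [0, 0, 0, 0, 0, 0]],
  ],
  fingers=1,
)

```text
time_s: 28.45
ee_pos: [0.4697, 0.0104, 0.107]
tcp_rot: [-0.0, 0.706, 0.708, 0.0]
ft_force: [-0.0, -1.3, 1.0]
opening: 0.0317
grip_force: 30.0
```

Call:
send_rows(
  commands=[
    [[0, 0, 0, 0, 0, 0], [0, 0, 0, 0, 0, 0]],
  ],
)

```text
time_s: 28.65
ee_pos: [0.4696, 0.0105, 0.107]
tcp_rot: [-0.0, 0.706, 0.708, -0.0]
ft_force: [-0.5, 0.9, 0.4]
opening: 0.0319
grip_force: 30.0
```

Call:
send_rows(
  commands=[
    [[0, 0, 0.5, 0, 0, 0], [0, 0, 1, 0, 0, 0], [0, 0, 1, 0, 0, 0], [0, 0, 1, 0, 0, 0], [0, 0, 1, 0, 0, 0], [0, 0, 1, 0, 0, 0], [0.5, 0.42, 0, 0, 0, 0], [1, 0.83, 0, 0, 0, 0]],
  ],
)

```text
time_s: 29.45
ee_pos: [0.4993, 0.0355, 0.2176]
tcp_rot: [0.0, 0.707, 0.708, 0.0]
ft_force: [-0.1, 0.1, -0.7]
opening: 0.0312
grip_force: 30.0
```

Call:
send_rows(
  commands=[
    [[1, 0.83, 0, 0, 0, 0], [1, 0.83, 0, 0, 0, 0], [1, 0.83, 0, 0, 0, 0], [1, 0.83, 0, 0, 0, 0], [1, 0.83, 0, 0, 0, 0], [1, 0.83, 0, 0, 0, 0], [1, 0.83, 0, 0, 0, 0], [0.4, 0.3, 0, 0, 0, 0]],
  ],
)

```text
time_s: 30.25
ee_pos: [0.6492, 0.1598, 0.216]
tcp_rot: [-0.0, 0.706, 0.709, 0.0]
ft_force: [-0.3, -0.2, -0.6]
opening: 0.0312
grip_force: 30.0
```

Call:
send_rows(
  commands=[
    [[0, 0, 0, 0, 0, 0], [0, 0, 0, 0, 0, 0], [0, 0, 0, 0, 0, 0]],
  ],
)

```text
time_s: 30.55
ee_pos: [0.6465, 0.157, 0.2167]
tcp_rot: [-0.0, 0.706, 0.708, -0.001]
ft_force: [-0.1, 0.1, -0.2]
opening: 0.031
grip_force: 30.0
```

Call:
send_rows(
  commands=[
    [[0, 0.03, -0.5, 0, 0, 0], [0, 0, -1, 0, 0, 0], [0, 0, -1, 0, 0, 0], [0, 0, -1, 0, 0, 0], [0, 0, -1, 0, 0, 0], [0, 0, -0.6, 0, 0, 0], [0, 0, -0.3, 0, 0, 0], [0, 0, 0, 0, 0, 0]],
  ],
)

```text
time_s: 31.35
ee_pos: [0.647, 0.158, 0.1083]
tcp_rot: [-0.0, 0.706, 0.708, -0.001]
ft_force: [-0.8, -0.2, -1.2]
opening: 0.0314
grip_force: 30.0
```

Call:
send_rows(
  commands=[
    [[0, 0, -0.1, 0, 0, 0], [0, 0, -0.05, 0, 0, 0], [0, 0, -0.05, 0, 0, 0], [0, 0, -0.05, 0, 0, 0], [0, 0, 0, 0, 0, 0], [0, 0, 0, 0, 0, 0]],
  ],
)

```text
time_s: 31.95
ee_pos: [0.6477, 0.1583, 0.1042]
tcp_rot: [0.0, 0.706, 0.708, 0.0]
ft_force: [0.7, 0.1, -0.8]
opening: 0.0318
grip_force: 30.0
```

Call:
send_rows(
  commands=[
    [[0, 0, -0.05, 0, 0, 0], [0, 0, 0, 0, 0, 0], [0, 0, 0, 0, 0, 0]],
  ],
)

```text
time_s: 32.25
ee_pos: [0.6477, 0.1583, 0.104]
tcp_rot: [0.0, 0.706, 0.708, 0.0]
ft_force: [-2.3, -0.3, 6.4]
opening: 0.0312
grip_force: 30.0
```

Contact again. Releasing, rising and backing off so the top camera can see.

Call:
send_rows(
  commands=[
    [[0, 0, 0, 0, 0, 0], [0, 0, 0, 0, 0, 0], [0, 0, 0, 0, 0, 0], [0, 0, 0, 0, 0, 0], [0, 0, 0, 0, 0, 0], [0, 0, 0, 0, 0, 0], [0, 0, 0.5, 0, 0, 0], [0, 0, 1, 0, 0, 0]],
  ],
  fingers=0,
)

```text
time_s: 33.05
ee_pos: [0.6465, 0.1581, 0.1322]
tcp_rot: [-0.001, 0.706, 0.708, -0.001]
ft_force: [-0.4, -0.4, -0.0]
opening: 0.0874
grip_force: 0.0
```

Call:
send_rows(
  commands=[
    [[0, 0, 1, 0, 0, 0], [0, 0, 1, 0, 0, 0], [0, 0, 1, 0, 0, 0], [0, 0, 1, 0, 0, 0], [-1, 0, 0.5, 0, 0, 0], [-1, 0, 0.5, 0, 0, 0], [-1, 0, 0.5, 0, 0, 0], [-1, 0, 0.5, 0, 0, 0]],
  ],
)

```text
time_s: 33.85
ee_pos: [0.5668, 0.1583, 0.2542]
tcp_rot: [0.0, 0.706, 0.708, 0.0]
ft_force: [0.3, -0.4, -0.1]
opening: 0.0875
grip_force: 0.0
```

Call:
send_rows(
  commands=[
    [[-1, 0, 0, 0, 0, 0], [-1, 0, 0, 0, 0, 0], [-1, 0, 0, 0, 0, 0], [-1, 0, 0, 0, 0, 0], [-1, 0, 0, 0, 0, 0], [0, 0, 0, 0, 0, 0], [0, 0, 0, 0, 0, 0], [0, 0, 0, 0, 0, 0]],
  ],
)

```text
time_s: 34.65
ee_pos: [0.4691, 0.1584, 0.2536]
tcp_rot: [0.001, 0.706, 0.708, 0.001]
ft_force: [0.5, 0.6, 0.1]
opening: 0.0875
grip_force: 0.0
```

```bash
python3 - <<'E'
from h import *
s=snap('top','t3.png');C=cloud(s);hsv=cv2.cvtColor(s['color'],cv2.COLOR_BGR2HSV).astype(int)
H,S,V=[hsv[...,i] for i in range(3)];H=np.where(H>170,H-180,H)
c=np.array([.6458,.0617]);yh=np.array([.0157,.9999]);xh=np.array([.9999,-.0157])
for n,(l,h) in {'yellow':(22,34),'red':(-8,6),'green':(45,80),'blue':(100,130)}.items():
    m=(H>=l)&(H<=h)&(S>120)&(C[...,2]>.06)&(C[...,2]<.12)&(abs(C[...,0]-.646)<.05)&(abs(C[...,1]-.06)<.15)
    P=C[m]; P=P[P[:,2]>P[:,2].max()-.008]; q=(P.min(0)+P.max(0))/2
    print(n,len(P),q.round(4),'rack xy',((q[:2]-c)@xh).round(4),((q[:2]-c)@yh).round(4))
E
```

```text
yellow 55 [ 0.6447 -0.0365  0.0817] rack xy 0.0004 -0.0982
red 64 [0.6453 0.0286 0.0799] rack xy -0.0 -0.0331
green 60 [0.6464 0.0914 0.0803] rack xy 0.0001 0.0297
blue 65 [0.6468 0.1569 0.0801] rack xy -0.0005 0.0952
```

View pics/t3.png

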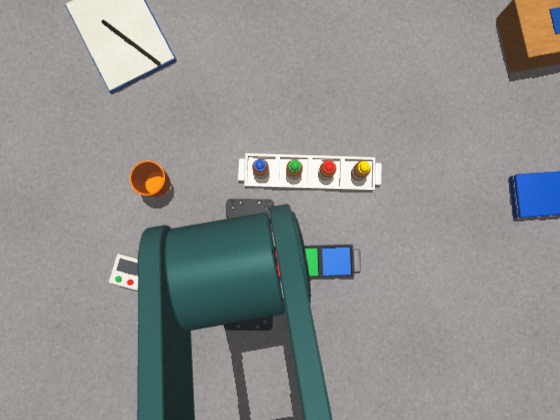

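All four bottles stand upright, in the order blue (260,165), green (295,167), red (328,168), yellow (364,170). Each is within 3 mm of its bay centre, with cap tops at about 81 mm, and the cup is untouched at (148,178). Handing in.

```bash
python3 -c "
from plant import env
print(env.sign_off())"
```

```text
the job is handed in; nothing more can be done
None
```

All four bottles stand upright in the white rack in reversed order (blue, green, red, yellow from the robot's left), each within about 3 mm of its bay centre by the top camera. The cup was not touched and the job was handed in at about 35 s; the hand-in returned no verdict.

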